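# Feed a beeswax bar into the wax melter under its sprung flap

### The arm

A 7-joint arm with a two-finger parallel gripper is mounted at the origin on the work surface. World frame = base frame: x ahead of the robot, y to its left, z up, the work surface at z = 0. Lengths are in m, angles in rad, forces in N, time in s.
With the tool pointing down it reaches from about 0.425 to 0.875 m from the base axis. Payload 8.4 kg.
Tool frame: the origin (TCP) lies on the front face of the gripper's body, between the roots of the fingers; the fingertips stand 73 mm ahead of it and the grasp point (between the pads) lies 54 mm ahead of it; z points along the fingers, y is the line along which they close (so a half turn about z gives the same grasp; the last joint's range is limited). The gripper opens to 85 mm and grips with 20 to 120 N. Pads are 22 mm wide; open, the fingers measure 114 mm over their backs; the gripper's body (76 mm by 85 mm) begins 54 mm behind the grasp point. The pads swing forward as they close: fully open they stand 13 mm farther back than shut.
Start: joints at [-1.374, 0.333, 0.04, 1.465, -0.013, 1.343, -0.059], TCP at [0.189, 0.622, 0.304] pointing down, gripper open.
Joint ranges: [-2.58, 2.58], [-0.38, 2.09], [-1.3, 1.39], [0.25, 2.4], [-1.5, 4.64], [0.08, 2.09], [-2.65, 2.65]. Speed limits (rad/s): [2.22, 2.22, 2.79, 2.79, 3.14, 3.14, 3.14].

### API

Orientations are given as a unit quaternion [w, x, y, z].
In Python, from workcell import ctrl gives the robot as it stands.
- The arm moves only by the tool carry_out, never from a script. Its argument "moves" is a list of rows, each an object of numbers: "rx", "ry", "rz": the turn, a rotation vector about the tool's x, y, z in degrees; "tx", "ty", "tz": the shift along the tool's x, y, z in cm; "gripper": the opening, from 0 (shut) to 1 (fully open). In form: [{"rx": .., "ry": .., "rz": .., "tx": .., "ty": .., "tz": .., "gripper": ..}, ...]. A call has 1 to 12 rows; each row is the pose to reach, as a shift and turn from the pose commanded when the call began, along the tool's axes at that moment; what a row does not reach only later rows make up. A row lasts 1/8 s, in which the tool goes at most 62.5 mm and 10.7 degrees, less where a joint would pass 70% of its speed; a pose out of reach is approached as far as the arm can. A call with a gripper value outside its range is refused whole. The fingers move at their own pace and stop on an object; "grip_force" is the grip in N (left out, the last holds). Time passes only in rows, so rows that repeat a pose let the fingers close. It gives the time, the measured TCP pose, the force, the opening and the grip force at its end, in the units of the state.
- ctrl.sense(): the state, without advancing time (a new reading comes with each control period).
- ctrl.grab_frame(name): name is "side" or "top"; returns a dict with "pixels" (480x640x3 uint8, red, green, blue), "intrinsics" (3x3 intrinsics, pixels), "eye" and "orientation" of the camera in the world. Camera axes: x right, y up, looking along -z (the intrinsics and any distortion apply to the point x, -y, -z); pixel columns grow to the right and rows downward; lengths in m; the calibration is good to about 2 mm. A picture is of the moment at which its call begins. There is no depth.
- ctrl.close_job(): hands the job in; it is judged then, once.
Trained networks look in the newest picture that a camera, given by its name, has taken for a name from the list of things; names that differ only in an ending like _2 or _b are one class to them, and where a whole thing is asked for, a point or a joint stands for the part that bears it (a point fixed in the world has none). Each returns a list of dicts, best first, with "confidence" (0 to 1); they miss things now and then, are a little off and sometimes report something else, mostly with a low value. They report only what shows in the picture. A call takes as long as a camera call. They do not tell look-alikes from the thing itself.
- ctrl.masks_of(camera, target): "pixels" (480x640 bool, what is visible of it) and "rect" ([left, top, width, height] in pixels, round what is visible of it).
The state is a dict: "t": time; "joint_pos": joint angles; "joint_velocities": joint speeds; "effort": joint torques, N m; "tcp_pos": TCP position; "ee_rot": TCP orientation; "wrist_force": force on the tool from outside, world axes, zero at the start; "ft_torque": the same for the moment, N m; "width": finger opening in m; "finger_force": force on a finger pad.
Only numpy, scipy, OpenCV 4.12 (cv2) and the standard library are available. Lean on these libraries where they do the work, as an engineer would, in place of code of your own. Each camera call takes 0.05 s, during which the arm holds its last target. There are 200 camera calls.

### The job

Feed the yellow wax bar into the wax melter: press the red pedal beside the feed tray down with one fingertip and keep it down, so that the spring-closed red flap stays open, and meanwhile push the bar along the tray with the other fingertip, under the flap, until it is completely inside. Then draw back and let the flap spring fully shut behind it. Only push the bar: do not pick it up or let the flap jam against it or come down on it, and leave the things standing around the melter alone.

Things in the scene. Friction and masses are not known exactly. Their poses are not given: they have to be found in the camera images.
- melter: Fixed white and steel wax melter, 370 x 110 mm. Origin on the table under the middle of its mouth; +x = feeding direction, into the mouth, roughly to the robot's left (world +y); +y (pedal side) towards the robot; z up. Chamber: x = 10 to 150, 68 mm wide inside, outside y = -46 to 46, 92 mm tall, open on top. Behind it, to x = 220, a head 92 mm tall with a knob.
- tray (a point): Point on the feed tray's floor, at melter x = -75, y = 0, 40 mm above the table. The steel tray runs from x = -150 to the mouth at x = 0 and its floor goes on level inside the chamber. Two rails 12 mm high, 60 mm apart inside (y = -30 to 30), 4 mm thick.
- mouth (a point): Middle of the mouth's lower edge (melter x = 0, y = 0, on the tray floor). The opened shutter stands above it in the plane x = 0 to 4, up to 90 mm over the tray floor; the chamber's front edge at x = 10 is 36 to 52 mm over it. So to push the bar past the shutter the finger must slant forward, about 40 degrees, its tip leading about 10 mm in under the shutter.
- flap (a joint): Angle of the red see-saw flap (rad): 0 shut, grows as the pedal is pressed, stop at 0.87. Beyond its shaft, a 4 mm thick shutter closes the mouth (y = -32 to 30, from 3 mm over the tray floor). At 0.785 the shutter's lowest corner (y = 22) is 27 mm over the tray floor, at 0.65 23 mm; its lower edge rises towards -y. The spring takes about 1.5 N on the pedal at first, 4 N when level.
- shaft (a point): Point on the flap's shaft, level with the mouth: melter x = 0, y = 55, 65 mm above the table. The shaft, 8 mm thick, runs parallel to melter x from x = -147 to 18, between the tray and the pedal, and stays where it is.
- pedal (a point): Middle of the top of the pedal, a red strip of the flap, 170 mm along melter x (-145 to 25), 34 mm wide. Flap shut: it slopes 45 degrees, top from y = 87, 66 mm above the table, up to y = 111, 90 mm. At 0.785 it is level, y = 78 to 112, top 3 mm over the tray floor's level: one fingertip on it and one just over the tray floor, 100 mm apart, keep the flap open at any x.
- wax: Yellow beeswax bar, loose on the feed tray, 60 mm (x) x 50 mm (y) x 20 mm high, about 80 g. Origin: centre of its underside; x along its length, about along melter x. It is wholly inside when its rear face is past the shutter (origin beyond melter x = 35).
- tape: Roll of black tape lying flat, 90 mm across, 25 mm high; origin: centre of its underside. To be left alone.
- honey: Jar of honey, 64 mm across, 85 mm tall; origin: centre of its underside. To be left alone.
- spool: Wooden spool of copper frame wire standing, 60 mm across, 45 mm tall; origin: centre of its underside. To be left alone.
- cage: Wooden queen cage, 75 x 35 x 20 mm; origin: centre of its underside. To be left alone.
Things that resemble listed ones, but are neither listed nor needed, are in the scene too. Of the things shaped like the wax, the yellow one is meant.

How it is judged:
On the way, in this order (a step that is already met when the one before it is completed fails the run):
1. a fingertip holds the pedal down and the flap open while the bar is still outside on the tray (value of joint flap above 0.55 rad and contact force between the fingers and flap above 0.5 N and x of wax in the frame of melter below -0.028 m), for 0.2 s.
2. the flap still held open by the fingers, the fingers push the bar as it passes under the flap (value of joint flap above 0.5 rad and contact force between the fingers and flap above 0.5 N and contact force between the fingers and wax above 0.02 N and x of wax in the frame of melter between -0.015 and 0.034 m), for 0.1 s.
At the end, for the whole second after the job is handed in: The wax bar lies flat and still on the chamber floor, its rear face past the shutter (origin beyond melter x = 35 mm), and the flap is shut (below 0.05 rad) (x of wax in the frame of melter between 0.035 and 0.12 m and y of wax in the frame of melter between -0.015 and 0.015 m and height (world z) of wax between 0.035 and 0.046 m and angle between wax's own z axis and vertical below 0.1 rad and linear speed of wax below 0.01 m/s and value of joint flap below 0.05 rad); the robot touches nothing.
It fails at once if the bar is lifted off the tray (by more than 10 mm) or tipped (height (world z) of wax above 0.05 m or angle between wax's own z axis and vertical above 0.35 rad or height (world z) of wax below 0.03 m).
It fails at once if the bar is jammed against the flap or the flap comes down on it (over 1 N) (contact force between wax and flap above 1 N).
It fails at once if a bystander is moved more than 15 mm (distance of any of tape, honey, spool, cage from where it was at the start of the episode above 0.015 m).
It also fails if it takes over 46 s, if anything falls off the work surface, if the arm or the gripper's body presses on something with over 40 N, if the wrist force passes 120 N, or if a joint passes its speed limit or range.

## Working session

There is one attempt and no reset: what is moved stays moved. The work goes in short steps, Python scripts to look and compute and a tool call to move; the robot and the scene stay as the last step left them, time stands still between calls to the robot, and variables do not carry over. Pictures are saved under pics/ and viewed, at most 10 in all, crops included, and the job is handed in when it is done.

Besides the shell and the picture viewer there is one more tool, called as name(argument=value, ...), one argument or row to a line, values as JSON. carry_out: Moves the arm, as the interface text tells. Its arguments: {"type":"object","properties":{"moves":{"type":"array","items":{"type":"object","properties":{"rx":{"type":"number"},"ry":{"type":"number"},"rz":{"type":"number"},"tx":{"type":"number"},"ty":{"type":"number"},"tz":{"type":"number"},"gripper":{"type":"number"}}}},"grip_force":{"type":"number"}},"required":["moves"]}

```bash
ls; mkdir -p pics
cat > h.py <<'E'
import numpy as np, cv2
from workcell import ctrl
from scipy.spatial.transform import Rotation as R
def rot(q): return R.from_quat([q[1],q[2],q[3],q[0]])
def grab(n,save=None):
    f=ctrl.grab_frame(n)
    if save: cv2.imwrite('pics/'+save,cv2.cvtColor(f['pixels'],cv2.COLOR_RGB2BGR))
    return f
def ray_plane(f,u,v,z):
    K=np.array(f['intrinsics']); d=np.linalg.inv(K)@[u,v,1]; d=np.array([d[0],-d[1],-d[2]])
    o=np.array(f['eye']); d=rot(f['orientation']).apply(d)
    return o+d*(z-o[2])/d[2]
def proj(f,P):
    K=np.array(f['intrinsics']); p=rot(f['orientation']).inv().apply(np.atleast_2d(P)-np.array(f['eye']))
    q=np.c_[p[:,0],-p[:,1],-p[:,2]]@K.T; return q[:,:2]/q[:,2:]
E
python3 - <<'E'
from h import *
s=ctrl.sense(); print({k:np.round(v,3) for k,v in s.items()})
for n in('side','top'):
    f=grab(n,n+'1.png'); print(n,{k:np.round(v,3).tolist() for k,v in f.items() if k!='pixels'}, f.keys())
    for t in('wax','melter','pedal','tape','honey','spool','cage'):
        try: print(t,[(round(m['confidence'],2),m['rect']) for m in ctrl.masks_of(n,t)])
        except Exception as e: print(t,e)
E
```

```text
pics
{'t': np.float64(0.0), 'joint_pos': array([-1.374,  0.334,  0.04 ,  1.466, -0.013,  1.343, -0.058]), 'joint_velocities': array([-0.   , -0.001,  0.002,  0.   , -0.   ,  0.001, -0.001]), 'effort': array([ 0.0000e+00, -6.5857e+01,  1.3660e+00, -4.0555e+01,  1.7000e-02,
        1.3000e-02,  0.0000e+00]), 'tcp_pos': array([0.189, 0.621, 0.303]), 'ee_rot': array([-0.   ,  0.147,  0.989, -0.001]), 'wrist_force': array([-0.238,  0.464,  0.24 ]), 'ft_torque': array([ 0.009, -0.024, -0.049]), 'finger_force': np.float64(0.0), 'width': np.float64(0.086)}
side {'intrinsics': [[530.539, 0.0, 311.586], [0.0, 530.539, 242.432], [0.0, 0.0, 1.0]], 'eye': [0.476, -0.736, 0.604], 'orientation': [0.89, 0.451, -0.035, -0.047]} dict_keys(['pixels', 'intrinsics', 'eye', 'orientation'])
wax [(0.95, [191.9, 340.3, 55.6, 43.0]), (0.93, [302.7, 261.0, 34.5, 34.1]), (0.77, [452.8, 346.4, 43.1, 45.1]), (0.63, [275.9, 365.9, 43.5, 44.3]), (0.63, [181.5, 249.9, 39.7, 37.5])]
melter [(0.73, [240.9, 168.5, 125.7, 176.6]), (0.42, [239.4, 225.1, 105.5, 78.9]), (0.33, [303.7, 262.2, 33.4, 34.3])]
pedal [(0.62, [24
[... 351 characters left out ...]
, [0.0, 597.47, 238.73], [0.0, 0.0, 1.0]], 'eye': [0.478, -0.032, 1.093], 'orientation': [-0.696, -0.043, 0.031, 0.716]} dict_keys(['pixels', 'intrinsics', 'eye', 'orientation'])
wax [(0.82, [407.2, 316.2, 40.0, 40.4]), (0.71, [423.0, 108.2, 41.4, 43.2]), (0.64, [286.9, 343.3, 37.0, 33.9]), (0.56, [334.6, 228.0, 40.7, 34.3]), (0.56, [437.1, 255.8, 36.9, 39.5])]
melter [(0.7, [187.7, 178.0, 222.4, 143.7])]
pedal [(0.73, [290.6, 215.6, 108.9, 101.2]), (0.2, [374.6, 170.4, 40.9, 39.6])]
tape [(0.94, [303.5, 145.0, 51.9, 51.4]), (0.52, [187.0, 176.4, 218.9, 141.3])]
honey []
spool [(0.75, [231.3, 142.9, 35.3, 38.4]), (0.23, [187.6, 174.4, 219.3, 143.6])]
cage [(0.91, [221.1, 265.0, 34.6, 44.8])]
```

View pics/side1.png

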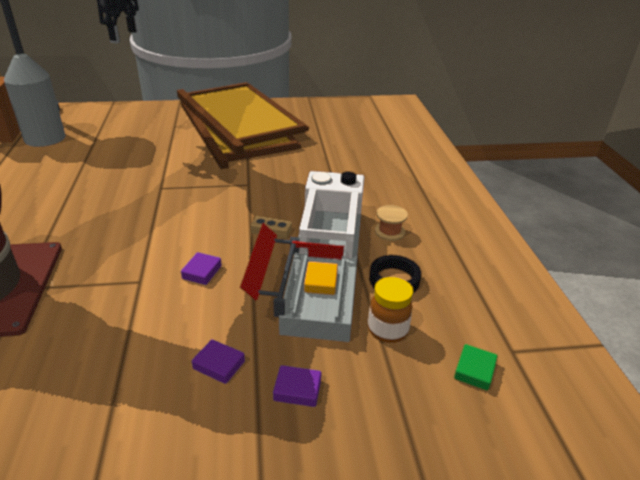

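View pics/top1.png

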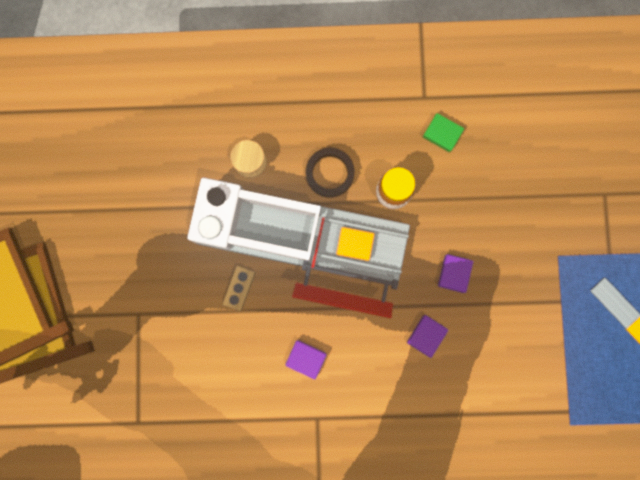

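The side view shows the yellow bar on the tray at (321,278). In the top view it is at (355,243). The look-alikes are purple at side (201,268), (218,360) and (298,385), and green at (476,366). The yellow one on the tray fits, and the enlarged crop will confirm it and give corner points.

Run:
```python
import cv2
a=cv2.imread('pics/top1.png')[165:325,182:422]; cv2.imwrite('pics/c1.png',cv2.resize(a,None,fx=3.3,fy=3.3,interpolation=cv2.INTER_CUBIC))
a=cv2.imread('pics/side1.png')[165:345,235:435]; cv2.imwrite('pics/c2.png',cv2.resize(a,None,fx=3.3,fy=3.3,interpolation=cv2.INTER_CUBIC))
```

```text
(no output)
```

View pics/c1.png

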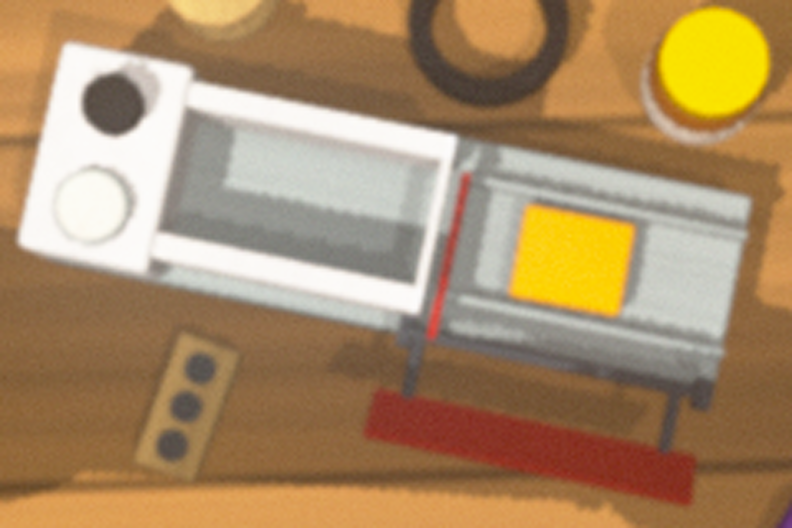

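View pics/c2.png

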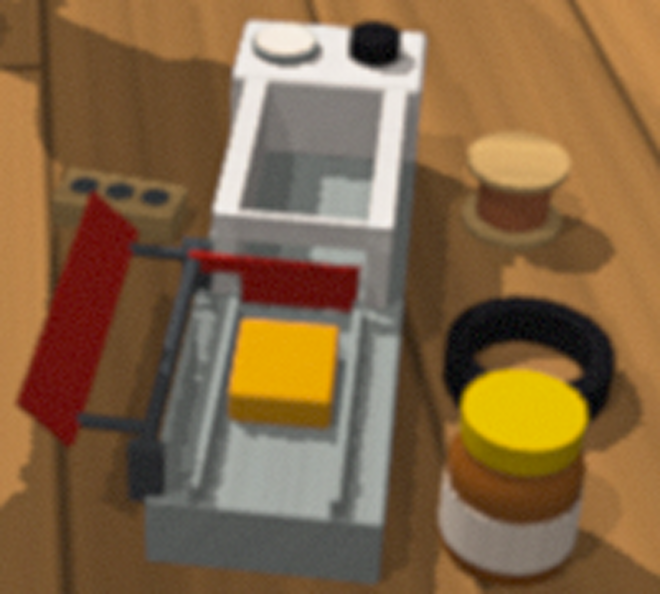

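The crops confirm the bar: it is on the tray, clear of the shutter and about aligned. I'll fit the melter and bar poses to these corners.

```bash
cat >> h.py <<'E'
def Tm(p,P): 
    P=np.atleast_2d(P).astype(float); c,s=np.cos(p[2]),np.sin(p[2])
    return np.c_[p[0]+c*P[:,0]-s*P[:,1],p[1]+s*P[:,0]+c*P[:,1],P[:,2]]
E
python3 - <<'E'
from h import *
from scipy.optimize import least_squares
ft,fs=grab('top'),grab('side')
T=np.array([182,165]);S=np.array([235,165])
M=[(10,-46,92,457,135),(10,46,92,418,313),(220,-55,92,65,42),(220,55,92,20,245),(25,87,66,372,390),(25,111,90,365,438),(-145,87,66,695,457),(-145,111,90,690,505)]
N=[(10,46,92,212,218),(10,-46,92,392,225),(220,55,92,248,22),(220,-55,92,426,35),(-145,87,66,73,443),(-145,111,90,18,403),(25,111,90,95,193),(25,87,66,138,235)]
W=[(30,-25,20),(-30,-25,20),(-30,25,20),(30,25,20)]
wt=[(525,205),(637,222),(617,317),(510,297)]
ws=[(338,323),(335,405),(232,395),(245,320)]
M=np.array(M,float);N=np.array(N,float)
def fit(A,a,B,b,x0,z=0):
    off=np.array([0,0,z])
    fun=lambda p:np.r_[(proj(ft,Tm(p,A/1000)+off)-(a/3.3+T)).ravel(),(proj(fs,Tm(p,B/1000)+off)-(b/3.3+S)).ravel()]
    r=least_squares(fun,x0,loss='soft_l1'); print(np.round(r.x,4),np.round(r.fun.reshape(-1,2),1).tolist()); return r.x
p=fit(M[:,:3],M[:,3:],N[:,:3],N[:,3:],[.48,-.03,1.5])
W=np.array(W,float);w=fit(W,np.array(wt,float),W,np.array(ws,float),[.48,-.1,1.5],0.04)
c,s=np.cos(p[2]),np.sin(p[2]); d=w[:2]-p[:2]
print('wax in melter',c*d[0]+s*d[1],-s*d[0]+c*d[1],np.degrees(w[2]-p[2]))
np.save('p.npy',p)
for n in[('tape',0.0125),('honey',.04),('spool',.045),('cage',.02)]:
    for f,nm in((ft,'top'),(fs,'side')):
        m=ctrl.masks_of(nm,n[0])
        if m:
            r=m[0]['rect']; q=ray_plane(f,r[0]+r[2]/2,r[1]+r[3]/2,n[1])[:2]; d=q-p[:2]
            print(n[0],nm,np.round(q,3),'melter',np.round([c*d[0]+s*d[1],-s*d[0]+c*d[1]],3))
E
```

```text
[ 0.5917 -0.0222  1.3321] [[0.4, 0.7], [0.8, -0.3], [0.2, -1.3], [-1.0, -0.2], [1.6, -1.1], [-0.1, -2.0], [1.0, -0.5], [1.3, -0.8], [-0.5, -2.1], [-0.7, 0.5], [-0.9, -1.9], [-0.1, -1.6], [-0.5, 0.1], [-0.5, -1.5], [-1.1, -1.8], [-0.1, -1.9]]
[ 0.578  -0.0827  1.3778] [[0.4, -1.0], [0.5, -0.6], [2.1, -1.0], [0.3, -0.6], [-0.1, -0.4], [-0.7, -1.6], [-1.3, -0.6], [-2.0, -1.4]]
wax in melter -0.06197199408029532 -0.0009725549135208046 2.6199034013640046
tape top [ 0.716 -0.043] melter [ 0.009 -0.126]
honey top [ 0.67  -0.154] melter [-0.11  -0.108]
honey side [ 0.675 -0.158] melter [-0.112 -0.113]
spool top [0.735 0.106] melter [ 0.159 -0.109]
spool side [0.732 0.068] melter [ 0.121 -0.115]
cage top [0.508 0.126] melter [0.124 0.117]
cage side [0.506 0.111] melter [0.109 0.115]
```

```bash
cat >> h.py <<'E'
def rows(targets,s=None):
    """targets: list of (pos, Rotation) world -> rows from the present pose"""
    s=s or ctrl.sense(); p0=np.array(s['tcp_pos']); r0=rot(s['ee_rot'])
    for p,r in targets:
        t=r0.inv().apply(np.array(p)-p0)*100; v=np.degrees((r0.inv()*r).as_rotvec())
        print(dict(zip(('rx','ry','rz','tx','ty','tz'),np.round(np.r_[v,t],2).tolist())))
def down(az,tilt=0):  # az: azimuth of tool y (deg); tilt about tool y
    a=np.radians(az); y=np.array([np.cos(a),np.sin(a),0]); z=np.array([0,0,-1.]); x=np.cross(y,z)
    return R.from_matrix(np.c_[x,y,z])*R.from_euler('y',tilt,degrees=True)
E
python3 - <<'E'
from h import *
print(np.load('p.npy'),90-13.7)
T=[]
for k in range(1,11):
    a=73.1+(-33-73.1)*k/20; rr=.65; T.append(((rr*np.cos(np.radians(a)),rr*np.sin(np.radians(a)),.30+.08*min(1,k/3)),down(73.1+(-13.7-73.1)*k/20)))
rows(T)
E
```

```text
[ 0.59167305 -0.0222164   1.33205251] 76.3
{'rx': -0.01, 'ry': -0.0, 'rz': 4.29, 'tx': -5.96, 'ty': -0.27, 'tz': -2.28}
{'rx': -0.01, 'ry': -0.0, 'rz': 8.63, 'tx': -11.92, 'ty': -1.1, 'tz': -4.95}
{'rx': -0.01, 'ry': -0.0, 'rz': 12.97, 'tx': -17.77, 'ty': -2.47, 'tz': -7.61}
{'rx': -0.01, 'ry': -0.0, 'rz': 17.31, 'tx': -23.48, 'ty': -4.38, 'tz': -7.61}
{'rx': -0.01, 'ry': 0.0, 'rz': 21.65, 'tx': -28.98, 'ty': -6.81, 'tz': -7.61}
{'rx': -0.01, 'ry': 0.0, 'rz': 25.99, 'tx': -34.24, 'ty': -9.74, 'tz': -7.61}
{'rx': -0.01, 'ry': 0.0, 'rz': 30.33, 'tx': -39.2, 'ty': -13.14, 'tz': -7.61}
{'rx': -0.01, 'ry': 0.0, 'rz': 34.67, 'tx': -43.82, 'ty': -16.99, 'tz': -7.61}
{'rx': -0.01, 'ry': 0.0, 'rz': 39.01, 'tx': -48.07, 'ty': -21.25, 'tz': -7.61}
{'rx': -0.01, 'ry': 0.0, 'rz': 43.35, 'tx': -51.91, 'ty': -25.88, 'tz': -7.61}
```

carry_out(
  moves=[
    {"rz":4.3,"tx":-6,"ty":-0.3,"tz":-2.3,"gripper":1},
    {"rz":8.6,"tx":-11.9,"ty":-1.1,"tz":-5,"gripper":1},
    {"rz":13,"tx":-17.8,"ty":-2.5,"tz":-7.6,"gripper":1},
    {"rz":17.3,"tx":-23.5,"ty":-4.4,"tz":-7.6,"gripper":1},
    {"rz":21.7,"tx":-29,"ty":-6.8,"tz":-7.6,"gripper":1},
    {"rz":26,"tx":-34.2,"ty":-9.7,"tz":-7.6,"gripper":1},
    {"rz":30.3,"tx":-39.2,"ty":-13.1,"tz":-7.6,"gripper":1},
    {"rz":34.7,"tx":-43.8,"ty":-17,"tz":-7.6,"gripper":1},
    {"rz":39,"tx":-48.1,"ty":-21.3,"tz":-7.6,"gripper":1},
    {"rz":43.4,"tx":-51.9,"ty":-25.9,"tz":-7.6,"gripper":1},
  ],
)

```text
validation failed for argument at $.mo...
```

Run:
```python
from h import *
s=ctrl.sense(); print(s['t'],np.round(s['tcp_pos'],3),np.round(s['joint_pos'],2))
T=[]
a0=np.degrees(np.arctan2(s['tcp_pos'][1],s['tcp_pos'][0])); y=rot(s['ee_rot']).apply([0,1,0]); z0=np.degrees(np.arctan2(y[1],y[0])); print(a0,z0)
for k in range(1,11):
    a=a0+(-33-a0)*k/10; rr=.65; T.append(((rr*np.cos(np.radians(a)),rr*np.sin(np.radians(a)),.38 if k<8 else .38-.06*(k-7)),down(z0+(-13.7-z0)*k/10)))
rows(T)
```

```text
1.3 [0.189 0.622 0.304] [-1.37  0.33  0.04  1.47 -0.01  1.34 -0.06]
73.05259566761693 73.05064699802746
{'rx': -0.01, 'ry': -0.0, 'rz': 8.68, 'tx': -11.96, 'ty': -1.11, 'tz': -7.61}
{'rx': -0.01, 'ry': -0.0, 'rz': 17.35, 'tx': -23.52, 'ty': -4.4, 'tz': -7.61}
{'rx': -0.01, 'ry': 0.0, 'rz': 26.03, 'tx': -34.27, 'ty': -9.76, 'tz': -7.61}
{'rx': -0.01, 'ry': 0.0, 'rz': 34.7, 'tx': -43.85, 'ty': -17.01, 'tz': -7.61}
{'rx': -0.01, 'ry': 0.0, 'rz': 43.38, 'tx': -51.93, 'ty': -25.9, 'tz': -7.61}
{'rx': -0.01, 'ry': 0.0, 'rz': 52.05, 'tx': -58.24, 'ty': -36.13, 'tz': -7.61}
{'rx': -0.01, 'ry': 0.0, 'rz': 60.73, 'tx': -62.56, 'ty': -47.34, 'tz': -7.61}
{'rx': -0.01, 'ry': 0.0, 'rz': 69.4, 'tx': -64.74, 'ty': -59.15, 'tz': -1.61}
{'rx': -0.01, 'ry': 0.0, 'rz': 78.08, 'tx': -64.71, 'ty': -71.16, 'tz': 4.39}
{'rx': -0.01, 'ry': 0.0, 'rz': 86.75, 'tx': -62.47, 'ty': -82.97, 'tz': 10.4}
```

carry_out(
  moves=[
    {"rx":0,"ry":0,"rz":4.3,"tx":-6,"ty":-0.3,"tz":-2.3,"gripper":1},
    {"rx":0,"ry":0,"rz":8.6,"tx":-11.9,"ty":-1.1,"tz":-5,"gripper":1},
    {"rx":0,"ry":0,"rz":13,"tx":-17.8,"ty":-2.5,"tz":-7.6,"gripper":1},
    {"rx":0,"ry":0,"rz":17.3,"tx":-23.5,"ty":-4.4,"tz":-7.6,"gripper":1},
    {"rx":0,"ry":0,"rz":21.7,"tx":-29,"ty":-6.8,"tz":-7.6,"gripper":1},
    {"rx":0,"ry":0,"rz":26,"tx":-34.2,"ty":-9.7,"tz":-7.6,"gripper":1},
    {"rx":0,"ry":0,"rz":30.3,"tx":-39.2,"ty":-13.1,"tz":-7.6,"gripper":1},
    {"rx":0,"ry":0,"rz":34.7,"tx":-43.8,"ty":-17,"tz":-7.6,"gripper":1},
    {"rx":0,"ry":0,"rz":39,"tx":-48.1,"ty":-21.3,"tz":-7.6,"gripper":1},
    {"rx":0,"ry":0,"rz":43.4,"tx":-51.9,"ty":-25.9,"tz":-7.6,"gripper":1},
  ],
)

```text
t: 2.55
tcp_pos: [0.6112, 0.2208, 0.3799]
ee_rot: [0.0, 0.504, 0.864, -0.0]
wrist_force: [-0.1, -0.4, -0.6]
width: 0.0854
finger_force: 0.0
```

Run:
```python
from h import *
s=ctrl.sense()
a0=np.degrees(np.arctan2(s['tcp_pos'][1],s['tcp_pos'][0])); y=rot(s['ee_rot']).apply([0,1,0]); z0=np.degrees(np.arctan2(y[1],y[0])); print(a0,z0)
T=[]
zs=[.38]*8+[.32,.26,.20,.14]
for k in range(1,13):
    f=min(k/10,1);a=a0+(-33-a0)*f; rr=.65; T.append(((rr*np.cos(np.radians(a)),rr*np.sin(np.radians(a)),zs[k-1]),down(z0+(-13.7-z0)*f)))
rows(T)
```

```text
19.86558238338156 29.505210367224553
{'rx': 0.0, 'ry': 0.01, 'rz': 4.32, 'tx': -5.86, 'ty': -1.27, 'tz': -0.01}
{'rx': 0.01, 'ry': 0.01, 'rz': 8.64, 'tx': -11.58, 'ty': -3.08, 'tz': -0.01}
{'rx': 0.01, 'ry': 0.01, 'rz': 12.96, 'tx': -17.1, 'ty': -5.4, 'tz': -0.01}
{'rx': 0.01, 'ry': 0.01, 'rz': 17.28, 'tx': -22.39, 'ty': -8.23, 'tz': -0.01}
{'rx': 0.01, 'ry': 0.01, 'rz': 21.6, 'tx': -27.39, 'ty': -11.54, 'tz': -0.01}
{'rx': 0.01, 'ry': 0.01, 'rz': 25.92, 'tx': -32.07, 'ty': -15.29, 'tz': -0.01}
{'rx': 0.01, 'ry': 0.01, 'rz': 30.24, 'tx': -36.38, 'ty': -19.45, 'tz': -0.01}
{'rx': 0.01, 'ry': 0.01, 'rz': 34.56, 'tx': -40.29, 'ty': -23.99, 'tz': -0.01}
{'rx': 0.01, 'ry': 0.01, 'rz': 38.88, 'tx': -43.76, 'ty': -28.88, 'tz': 5.99}
{'rx': 0.01, 'ry': 0.01, 'rz': 43.21, 'tx': -46.77, 'ty': -34.07, 'tz': 11.99}
{'rx': 0.01, 'ry': 0.01, 'rz': 43.21, 'tx': -46.77, 'ty': -34.07, 'tz': 17.99}
{'rx': 0.01, 'ry': 0.01, 'rz': 43.21, 'tx': -46.77, 'ty': -34.07, 'tz': 23.99}
```

carry_out(
  moves=[
    {"rx":0,"ry":0,"rz":4.3,"tx":-5.9,"ty":-1.3,"tz":0,"gripper":1},
    {"rx":0,"ry":0,"rz":8.6,"tx":-11.6,"ty":-3.1,"tz":0,"gripper":1},
    {"rx":0,"ry":0,"rz":13,"tx":-17.1,"ty":-5.4,"tz":0,"gripper":1},
    {"rx":0,"ry":0,"rz":17.3,"tx":-22.4,"ty":-8.2,"tz":0,"gripper":1},
    {"rx":0,"ry":0,"rz":21.6,"tx":-27.4,"ty":-11.5,"tz":0,"gripper":1},
    {"rx":0,"ry":0,"rz":25.9,"tx":-32.1,"ty":-15.3,"tz":0,"gripper":1},
    {"rx":0,"ry":0,"rz":30.2,"tx":-36.4,"ty":-19.5,"tz":0,"gripper":1},
    {"rx":0,"ry":0,"rz":34.6,"tx":-40.3,"ty":-24,"tz":0,"gripper":1},
    {"rx":0,"ry":0,"rz":38.9,"tx":-43.8,"ty":-28.9,"tz":5,"gripper":1},
    {"rx":0,"ry":0,"rz":43.2,"tx":-46.8,"ty":-34.1,"tz":10,"gripper":1},
    {"rx":0,"ry":0,"rz":43.2,"tx":-46.8,"ty":-34.1,"tz":16,"gripper":1},
    {"rx":0,"ry":0,"rz":43.2,"tx":-46.8,"ty":-34.1,"tz":22,"gripper":1},
  ],
)

```text
t: 4.05
tcp_pos: [0.5453, -0.3534, 0.1769]
ee_rot: [0.001, 0.786, 0.618, 0.0]
wrist_force: [1.4, 0.6, -0.2]
width: 0.0853
finger_force: 0.0
```

carry_out(
  moves=[
    {"rx":0,"ry":0,"rz":0,"tx":0,"ty":0,"tz":6,"gripper":1},
    {"rx":0,"ry":0,"rz":0,"tx":0,"ty":0,"tz":7.5,"gripper":1},
    {"rx":0,"ry":0,"rz":0,"tx":0,"ty":0,"tz":7.8,"gripper":1},
  ],
)

```text
t: 4.42
tcp_pos: [0.5467, -0.3518, 0.1005]
ee_rot: [0.0, 0.786, 0.619, -0.0]
wrist_force: [-0.1, -0.2, 0.7]
width: 0.0853
finger_force: 0.0
```

carry_out(
  moves=[
    {"rx":0,"ry":0,"rz":0,"tx":0,"ty":0,"tz":0,"gripper":1},
    {"rx":0,"ry":0,"rz":0,"tx":0,"ty":0,"tz":0.4,"gripper":1},
    {"rx":0,"ry":0,"rz":0,"tx":0,"ty":0,"tz":0.4,"gripper":1},
  ],
)

```text
t: 4.8
tcp_pos: [0.5467, -0.3516, 0.0967]
ee_rot: [0.0, 0.786, 0.619, 0.0]
wrist_force: [0.1, -0.7, 0.5]
width: 0.0855
finger_force: 0.0
```

carry_out(
  moves=[
    {"rx":0,"ry":0,"rz":0,"tx":0,"ty":0,"tz":0.4,"gripper":1},
    {"rx":0,"ry":0,"rz":0,"tx":0,"ty":0,"tz":0.4,"gripper":1},
  ],
)

```text
t: 5.05
tcp_pos: [0.5461, -0.3514, 0.0915]
ee_rot: [-0.0, 0.786, 0.619, -0.0]
wrist_force: [0.5, 0.1, -0.8]
width: 0.0853
finger_force: 0.0
```

carry_out(
  moves=[
    {"rx":0,"ry":0,"rz":0,"tx":0,"ty":0,"tz":0.4,"gripper":1},
    {"rx":0,"ry":0,"rz":0,"tx":0,"ty":0,"tz":0.4,"gripper":1},
  ],
)

```text
t: 5.3
tcp_pos: [0.546, -0.3514, 0.0874]
ee_rot: [-0.0, 0.786, 0.619, -0.0]
wrist_force: [-0.1, -0.2, -0.4]
width: 0.0851
finger_force: 0.0
```

carry_out(
  moves=[
    {"rx":0,"ry":0,"rz":0,"tx":0,"ty":0,"tz":1.2,"gripper":1},
    {"rx":0,"ry":0,"rz":0,"tx":0,"ty":0,"tz":1.2,"gripper":1},
  ],
)

```text
t: 5.55
tcp_pos: [0.5457, -0.351, 0.0745]
ee_rot: [-0.001, 0.786, 0.619, -0.0]
wrist_force: [-1.0, -0.1, -0.1]
width: 0.0855
finger_force: 0.0
```

carry_out(
  moves=[
    {"rx":0,"ry":0,"rz":0,"tx":0,"ty":0,"tz":0.4,"gripper":1},
    {"rx":0,"ry":0,"rz":0,"tx":0,"ty":0,"tz":0.4,"gripper":1},
  ],
)

```text
t: 5.8
tcp_pos: [0.5461, -0.3515, 0.0715]
ee_rot: [-0.0, 0.786, 0.619, -0.0]
wrist_force: [-0.7, -0.2, -0.2]
width: 0.0852
finger_force: 0.0
```

carry_out(
  moves=[
    {"rx":0,"ry":0,"rz":0,"tx":0,"ty":0,"tz":0.9,"gripper":1},
    {"rx":0,"ry":0,"rz":0,"tx":0,"ty":0,"tz":0.9,"gripper":1},
  ],
)

```text
t: 6.05
tcp_pos: [0.5459, -0.3512, 0.0619]
ee_rot: [-0.001, 0.786, 0.619, -0.0]
wrist_force: [-0.2, 0.3, -0.2]
width: 0.0853
finger_force: 0.0
```

carry_out(
  moves=[
    {"rx":0,"ry":0,"rz":0,"tx":0,"ty":0,"tz":0.3,"gripper":1},
    {"rx":0,"ry":0,"rz":0,"tx":0,"ty":0,"tz":0.3,"gripper":1},
  ],
)

```text
t: 6.3
tcp_pos: [0.5463, -0.3516, 0.0599]
ee_rot: [0.0, 0.786, 0.619, -0.0]
wrist_force: [0.1, 0.0, 0.9]
width: 0.0856
finger_force: 0.0
```

carry_out(
  moves=[
    {"rx":0,"ry":0,"rz":0,"tx":0,"ty":0,"tz":0.2,"gripper":1},
    {"rx":0,"ry":0,"rz":0,"tx":0,"ty":0,"tz":0.2,"gripper":1},
  ],
)

```text
t: 6.55
tcp_pos: [0.5463, -0.3517, 0.0596]
ee_rot: [-0.0, 0.786, 0.619, 0.0]
wrist_force: [-6.0, 3.7, 17.4]
width: 0.0855
finger_force: 8.8
```

Contact with the table came at TCP z = 59.7 mm, so with the gripper open the tips reach only 60 mm ahead of the TCP. I'll use a 38° tilt and move to a pose above the rear of the tray.

```bash
cat >> h.py <<'E'
P=np.load('p.npy')
def pose(xf,y=47,zlow=44.5,tilt=38):
    t=np.radians(tilt); c,s=np.cos(t),np.sin(t)
    q=np.array([xf-11*c-60*s,y,zlow+60*c+11*s])/1000
    return Tm(P,q)[0],down(np.degrees(P[2])-90,tilt)
E
python3 - <<'E'
from h import *
s=ctrl.sense(); p0=np.array(s['tcp_pos'])
T=[(p0+[0,0,.06*i],rot(s['ee_rot'])) for i in (1,2)]
e,r=pose(-112,zlow=140); a=T[-1][0]; print(a,e)
for k in range(1,6): T.append((a+(e-a)*k/5,down(-13.7,38*k/5)))
rows(T)
E
```

```text
[ 0.54634151 -0.3517435   0.17955048] [ 0.50873472 -0.16423912  0.19405292]
{'rx': 0.0, 'ry': 0.0, 'rz': 0.0, 'tx': 0.0, 'ty': 0.0, 'tz': -6.0}
{'rx': 0.0, 'ry': 0.0, 'rz': 0.0, 'tx': 0.01, 'ty': 0.01, 'tz': -12.0}
{'rx': 0.02, 'ry': 7.55, 'rz': 0.14, 'tx': 3.48, 'ty': -1.6, 'tz': -12.29}
{'rx': 0.01, 'ry': 15.15, 'rz': 0.14, 'tx': 6.95, 'ty': -3.21, 'tz': -12.58}
{'rx': 0.0, 'ry': 22.75, 'rz': 0.14, 'tx': 10.42, 'ty': -4.82, 'tz': -12.86}
{'rx': -0.01, 'ry': 30.35, 'rz': 0.15, 'tx': 13.89, 'ty': -6.43, 'tz': -13.15}
{'rx': -0.02, 'ry': 37.95, 'rz': 0.15, 'tx': 17.36, 'ty': -8.04, 'tz': -13.44}
```

carry_out(
  moves=[
    {"rx":0,"ry":0,"rz":0,"tx":0,"ty":0,"tz":-6,"gripper":1},
    {"rx":0,"ry":0,"rz":0,"tx":0,"ty":0,"tz":-12,"gripper":1},
    {"rx":0,"ry":7.6,"rz":0,"tx":3.5,"ty":-1.6,"tz":-12.5,"gripper":1},
    {"rx":0,"ry":15.2,"rz":0,"tx":7,"ty":-3.2,"tz":-12.6,"gripper":1},
    {"rx":0,"ry":22.8,"rz":0.1,"tx":10.4,"ty":-4.8,"tz":-12.9,"gripper":1},
    {"rx":0,"ry":30.4,"rz":0.1,"tx":13.9,"ty":-6.4,"tz":-13.2,"gripper":1},
    {"rx":0,"ry":38,"rz":0.1,"tx":17.4,"ty":-8,"tz":-13.4,"gripper":1},
    {"rx":0,"ry":38,"rz":0.1,"tx":17.4,"ty":-8,"tz":-13.4,"gripper":1},
  ],
)

```text
t: 7.55
tcp_pos: [0.5082, -0.1625, 0.1913]
ee_rot: [-0.203, 0.743, 0.584, 0.256]
wrist_force: [0.2, -1.2, -0.4]
width: 0.0858
finger_force: 0.0
```

Run:
```python
from h import *
s=ctrl.sense(); print(s['t'],np.round(s['tcp_pos'],4),np.round(s['joint_pos'],2),(down(-13.7,38).inv()*rot(s['ee_rot'])).as_rotvec(True).round(2))
fs=grab('side'); ft=grab('top')
r=rot(s['ee_rot'])
im=np.vstack([cv2.resize(f['pixels'][y0:y0+170,x0:x0+280,::-1],None,fx=2.8,fy=1.75*1.0 if 0 else 1.76) for f,y0,x0 in()]) if 0 else None
def crop(f,x0,y0,w,h,k,name):
    i=cv2.resize(np.ascontiguousarray(f['pixels'][y0:y0+h,x0:x0+w,::-1]),None,fx=k,fy=k,interpolation=cv2.INTER_CUBIC)
    for sy in(-1,1):
      for dx in(-11,11):
        for dy in (-7.25,7.25):
          q=proj(f,np.array(s['tcp_pos'])+r.apply(np.array([dx,sy*49.9+dy,60])/1000))[0]
          u=((q-[x0,y0])*k).astype(int); cv2.circle(i,tuple(int(a) for a in u),2,(255,0,255),-1)
    cv2.imwrite('pics/'+name,i)
crop(fs,220,190,200,150,4,'s2.png'); crop(ft,270,160,190,170,3.5,'t2.png')
```

```text
7.55 [ 0.5082 -0.1625  0.1913] [ 0.11  0.37  0.52  1.86 -0.81  1.37  0.74] [0.15 0.13 0.04]
```

View pics/s2.png

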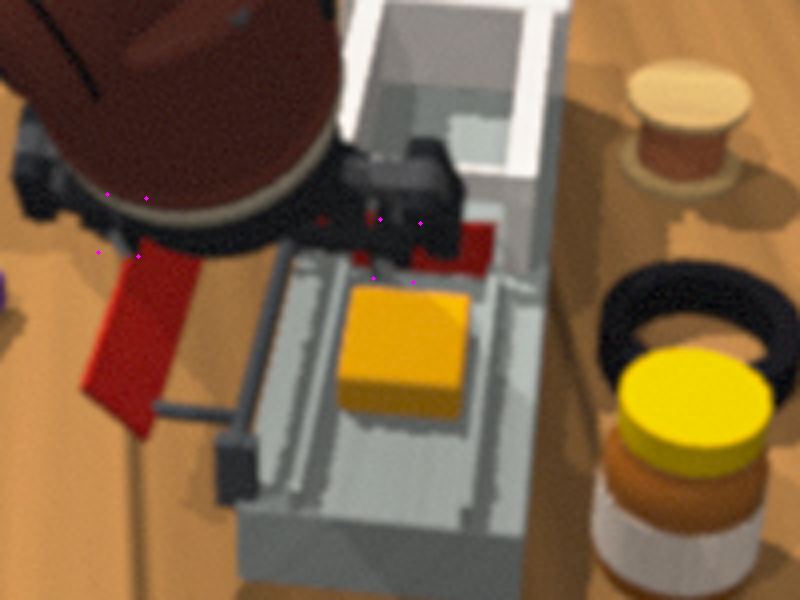

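View pics/t2.png

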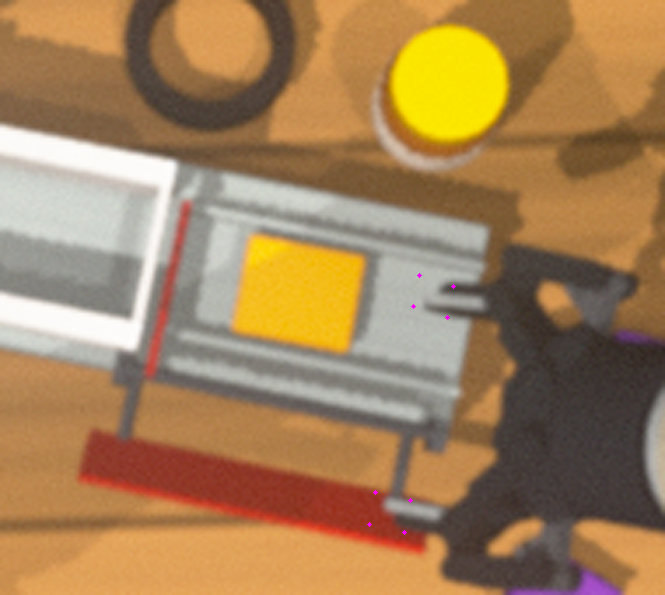

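The top view shows the tray finger's tip at (430,297), behind the bar and between the rails. The pedal finger's tip is at (385,505) over the red strip, and both are where I expect. Now I'll press the pedal.

Run:
```python
from h import *
rows([pose(-112,zlow=z) for z in(105,80,65,55,48,44.5)])
```

```text
{'rx': -0.01, 'ry': 0.11, 'rz': -0.0, 'tx': -2.02, 'ty': -0.06, 'tz': 2.59}
{'rx': -0.01, 'ry': 0.11, 'rz': -0.0, 'tx': -3.55, 'ty': -0.06, 'tz': 4.56}
{'rx': -0.01, 'ry': 0.11, 'rz': -0.0, 'tx': -4.47, 'ty': -0.06, 'tz': 5.74}
{'rx': -0.01, 'ry': 0.11, 'rz': -0.0, 'tx': -5.09, 'ty': -0.06, 'tz': 6.53}
{'rx': -0.01, 'ry': 0.11, 'rz': -0.0, 'tx': -5.52, 'ty': -0.06, 'tz': 7.09}
{'rx': -0.01, 'ry': 0.11, 'rz': -0.0, 'tx': -5.73, 'ty': -0.06, 'tz': 7.36}
```

carry_out(
  moves=[
    {"rx":0,"ry":0,"rz":0,"tx":-2,"ty":-0.1,"tz":2.6,"gripper":1},
    {"rx":0,"ry":0,"rz":0,"tx":-3.6,"ty":-0.1,"tz":4.6,"gripper":1},
    {"rx":0,"ry":0,"rz":0,"tx":-4.5,"ty":-0.1,"tz":5.7,"gripper":1},
    {"rx":0,"ry":0,"rz":0,"tx":-5.1,"ty":-0.1,"tz":6.5,"gripper":1},
    {"rx":0,"ry":0,"rz":0,"tx":-5.1,"ty":-0.1,"tz":6.5,"gripper":1},
  ],
)

```text
t: 8.28
tcp_pos: [0.5087, -0.1642, 0.1093]
ee_rot: [-0.201, 0.744, 0.584, 0.256]
wrist_force: [-0.4, -2.5, 2.3]
width: 0.0856
finger_force: 1.1
```

Run:
```python
from h import *
s=ctrl.sense(); print(s['t'],np.round(s['tcp_pos'],4),s['wrist_force'].round(1),s['ft_torque'].round(2), 'zlow',(s['tcp_pos'][2]*1000-60*np.cos(np.radians(38))-11*np.sin(np.radians(38))))
rows([pose(-112,zlow=z) for z in(55,48,46,44.5)])
```

```text
8.275 [ 0.5087 -0.1642  0.1093] [-0.4 -2.5  2.3] [-0.59  0.16 -0.05] zlow 55.2953504256097
{'rx': 0.0, 'ry': 0.05, 'rz': 0.01, 'tx': -0.02, 'ty': 0.01, 'tz': 0.02}
{'rx': 0.0, 'ry': 0.05, 'rz': 0.01, 'tx': -0.45, 'ty': 0.01, 'tz': 0.57}
{'rx': 0.0, 'ry': 0.05, 'rz': 0.01, 'tx': -0.58, 'ty': 0.01, 'tz': 0.73}
{'rx': 0.0, 'ry': 0.05, 'rz': 0.01, 'tx': -0.67, 'ty': 0.01, 'tz': 0.85}
```

carry_out(
  moves=[
    {"rx":0,"ry":0,"rz":0,"tx":-0.4,"ty":0,"tz":0.5,"gripper":1},
    {"rx":0,"ry":0,"rz":0,"tx":-0.65,"ty":0,"tz":0.8,"gripper":1},
    {"rx":0,"ry":0,"rz":0,"tx":-0.65,"ty":0,"tz":0.8,"gripper":1},
  ],
)

```text
t: 8.65
tcp_pos: [0.5091, -0.1639, 0.0996]
ee_rot: [-0.201, 0.743, 0.584, 0.257]
wrist_force: [5.3, -0.9, 5.8]
width: 0.0856
finger_force: 2.7
```

```bash
cat >> h.py <<'E'
def crop(f,x0,y0,w,h,k,name):
    i=cv2.resize(np.ascontiguousarray(f['pixels'][y0:y0+h,x0:x0+w,::-1]),None,fx=k,fy=k,interpolation=cv2.INTER_CUBIC); return i
def wax(f,lo=(18,120,150),hi=(30,255,255)):
    """bar's outline in the frame of the melter from its yellow top face (z=60 mm), mm"""
    h=cv2.cvtColor(f['pixels'],cv2.COLOR_RGB2HSV); m=cv2.inRange(h,(16,150,150),(28,255,255))
    n,l,st,c=cv2.connectedComponentsWithStats(m); out=[]
    for i in range(1,n):
        if st[i,4]<60: continue
        b=cv2.boxPoints(cv2.minAreaRect(cv2.findContours((l==i).astype('uint8'),0,1)[0][0]))
        w=np.array([ray_plane(f,u,v,.060) for u,v in b]); d=w[:,:2]-P[:2]; cs,sn=np.cos(P[2]),np.sin(P[2])
        q=np.c_[cs*d[:,0]+sn*d[:,1],-sn*d[:,0]+cs*d[:,1]]*1000
        if abs(q[:,1].mean())<40 and -160<q[:,0].mean()<150: out.append((q.round(0).tolist(),q.mean(0).round(1),int(st[i,4])))
    return out
E
python3 - <<'E'
from h import *
s=ctrl.sense(); print(s['t'],np.round(s['tcp_pos'],4),s['wrist_force'].round(1),s['ft_torque'].round(2), 'zlow',(s['tcp_pos'][2]*1000-60*np.cos(np.radians(38))-11*np.sin(np.radians(38))))
fs,ft=grab('side'),grab('top')
print(wax(ft))
a=crop(fs,230,180,150,165,2.6,0);b=crop(ft,270,160,150,165,2.6,0); cv2.imwrite('pics/b3.png',np.hstack([a,b]))
rows([pose(x) for x in (-100,-90,-80,-60,-40,-30,-20,-10,0,5)])
E
```

```text
8.65 [ 0.5091 -0.1639  0.0996] [ 5.3 -0.9  5.8] [-0.11 -0.59 -0.58] zlow 45.51430802533132
[([[659.0, -275.0], [-474.0, -506.0], [-598.0, 286.0], [444.0, 514.0]], array([7.6, 4.9]), 150162), ([[-32.0, 26.0], [-30.0, -24.0], [-89.0, -26.0], [-90.0, 25.0]], array([-60.2,   0.1]), 966)]
{'rx': 0.03, 'ry': -0.01, 'rz': 0.06, 'tx': 0.85, 'ty': -0.01, 'tz': 0.79}
{'rx': 0.03, 'ry': -0.01, 'rz': 0.06, 'tx': 1.64, 'ty': -0.01, 'tz': 1.41}
{'rx': 0.03, 'ry': -0.01, 'rz': 0.06, 'tx': 2.43, 'ty': -0.01, 'tz': 2.03}
{'rx': 0.03, 'ry': -0.01, 'rz': 0.06, 'tx': 4.0, 'ty': -0.01, 'tz': 3.26}
{'rx': 0.03, 'ry': -0.01, 'rz': 0.06, 'tx': 5.58, 'ty': -0.0, 'tz': 4.49}
{'rx': 0.03, 'ry': -0.01, 'rz': 0.06, 'tx': 6.36, 'ty': -0.0, 'tz': 5.1}
{'rx': 0.03, 'ry': -0.01, 'rz': 0.06, 'tx': 7.15, 'ty': -0.0, 'tz': 5.72}
{'rx': 0.03, 'ry': -0.01, 'rz': 0.06, 'tx': 7.94, 'ty': -0.0, 'tz': 6.34}
{'rx': 0.03, 'ry': -0.01, 'rz': 0.06, 'tx': 8.73, 'ty': -0.0, 'tz': 6.95}
{'rx': 0.03, 'ry': -0.01, 'rz': 0.06, 'tx': 9.12, 'ty': -0.0, 'tz': 7.26}
```

View pics/b3.png

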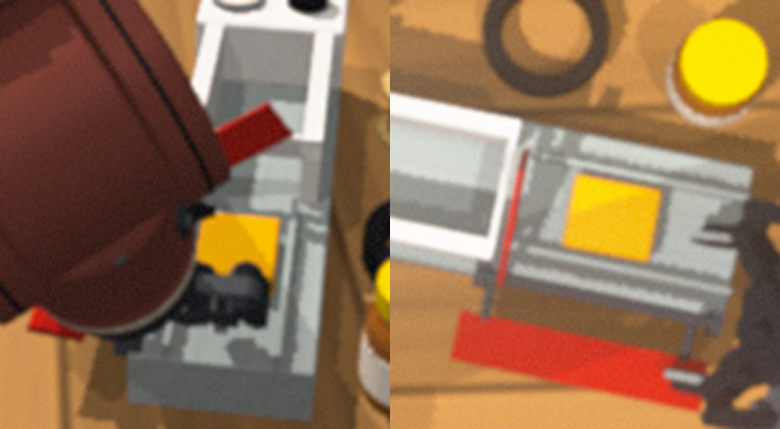

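The flap is open: in the side view (left half of the crop) the shutter is raised, and the bar is still at x = -60. Now I'll push along the tray.

carry_out(
  moves=[
    {"rx":0,"ry":0,"rz":0,"tx":0.8,"ty":0,"tz":0.7,"gripper":1},
    {"rx":0,"ry":0,"rz":0,"tx":1.6,"ty":0,"tz":1.4,"gripper":1},
    {"rx":0,"ry":0,"rz":0,"tx":2.4,"ty":0,"tz":2.0,"gripper":1},
    {"rx":0,"ry":0,"rz":0,"tx":3.2,"ty":0,"tz":2.6,"gripper":1},
    {"rx":0,"ry":0,"rz":0,"tx":4.0,"ty":0,"tz":3.25,"gripper":1},
    {"rx":0,"ry":0,"rz":0,"tx":4.0,"ty":0,"tz":3.25,"gripper":1},
  ],
)

```text
t: 9.5
tcp_pos: [0.5206, -0.1121, 0.0981]
ee_rot: [-0.202, 0.743, 0.585, 0.256]
wrist_force: [0.0, 2.1, 3.7]
width: 0.0855
finger_force: 1.5
```

```bash
cat > st.py <<'E'
from h import *
import sys
s=ctrl.sense(); d=np.array(s['tcp_pos'])[:2]-P[:2]; c,n=np.cos(P[2]),np.sin(P[2]); t=np.radians(38)
print(s['t'],'xf',round((c*d[0]+n*d[1])*1000+11*np.cos(t)+60*np.sin(t),1),'y',round((-n*d[0]+c*d[1])*1000,1),'zlow',round(s['tcp_pos'][2]*1000-60*np.cos(t)-11*np.sin(t),1),s['wrist_force'].round(1),s['ft_torque'].round(2))
print(wax(grab('top'))[-1:])
rows([pose(float(x)) for x in sys.argv[1:]])
E
python3 st.py -50 -40 -30 -20 -10 0 5 10
```

```text
9.5 xf -58.5 y 47.8 zlow 44.0 [0.  2.1 3.7] [ 0.1   0.05 -0.16]
[([[-1.0, 22.0], [-3.0, -28.0], [-61.0, -26.0], [-59.0, 24.0]], array([-30.8,  -2. ]), 953)]
{'rx': -0.1, 'ry': -0.07, 'rz': 0.06, 'tx': 0.73, 'ty': 0.08, 'tz': 0.52}
{'rx': -0.1, 'ry': -0.07, 'rz': 0.06, 'tx': 1.52, 'ty': 0.09, 'tz': 1.14}
{'rx': -0.1, 'ry': -0.07, 'rz': 0.06, 'tx': 2.31, 'ty': 0.09, 'tz': 1.75}
{'rx': -0.1, 'ry': -0.07, 'rz': 0.06, 'tx': 3.1, 'ty': 0.09, 'tz': 2.37}
{'rx': -0.1, 'ry': -0.07, 'rz': 0.06, 'tx': 3.88, 'ty': 0.09, 'tz': 2.99}
{'rx': -0.1, 'ry': -0.07, 'rz': 0.06, 'tx': 4.67, 'ty': 0.09, 'tz': 3.6}
{'rx': -0.1, 'ry': -0.07, 'rz': 0.06, 'tx': 5.06, 'ty': 0.09, 'tz': 3.91}
{'rx': -0.1, 'ry': -0.07, 'rz': 0.06, 'tx': 5.46, 'ty': 0.09, 'tz': 4.22}
```

carry_out(
  moves=[
    {"rx":0,"ry":0,"rz":0,"tx":0.7,"ty":0.1,"tz":0.5,"gripper":1},
    {"rx":0,"ry":0,"rz":0,"tx":1.5,"ty":0.1,"tz":1.1,"gripper":1},
    {"rx":0,"ry":0,"rz":0,"tx":2.3,"ty":0.1,"tz":1.75,"gripper":1},
    {"rx":0,"ry":0,"rz":0,"tx":3.1,"ty":0.1,"tz":2.35,"gripper":1},
    {"rx":0,"ry":0,"rz":0,"tx":3.9,"ty":0.1,"tz":3.0,"gripper":1},
    {"rx":0,"ry":0,"rz":0,"tx":4.3,"ty":0.1,"tz":3.3,"gripper":1},
    {"rx":0,"ry":0,"rz":0,"tx":4.3,"ty":0.1,"tz":3.3,"gripper":1},
  ],
)

```text
t: 10.42
tcp_pos: [0.5341, -0.0603, 0.0985]
ee_rot: [-0.202, 0.743, 0.585, 0.256]
wrist_force: [0.2, 1.3, 2.6]
width: 0.0854
finger_force: 1.5
```

```bash
python3 st.py 0 5 8 10 12 14
```

```text
10.425 xf -5.0 y 46.9 zlow 44.5 [0.2 1.3 2.6] [ 0.07  0.15 -0.09]
[([[8.0, 20.0], [2.0, -27.0], [-9.0, -26.0], [-4.0, 21.0]], array([-0.7, -3. ]), 134)]
{'rx': -0.09, 'ry': -0.06, 'rz': 0.03, 'tx': 0.41, 'ty': -0.01, 'tz': 0.31}
{'rx': -0.09, 'ry': -0.06, 'rz': 0.03, 'tx': 0.8, 'ty': -0.01, 'tz': 0.62}
{'rx': -0.09, 'ry': -0.06, 'rz': 0.03, 'tx': 1.04, 'ty': -0.01, 'tz': 0.81}
{'rx': -0.09, 'ry': -0.06, 'rz': 0.03, 'tx': 1.2, 'ty': -0.01, 'tz': 0.93}
{'rx': -0.09, 'ry': -0.06, 'rz': 0.03, 'tx': 1.35, 'ty': -0.01, 'tz': 1.05}
{'rx': -0.09, 'ry': -0.06, 'rz': 0.03, 'tx': 1.51, 'ty': -0.01, 'tz': 1.18}
```

carry_out(
  moves=[
    {"rx":0,"ry":0,"rz":0,"tx":0.4,"ty":0,"tz":0.3,"gripper":1},
    {"rx":0,"ry":0,"rz":0,"tx":0.8,"ty":0,"tz":0.6,"gripper":1},
    {"rx":0,"ry":0,"rz":0,"tx":1.05,"ty":0,"tz":0.8,"gripper":1},
    {"rx":0,"ry":0,"rz":0,"tx":1.05,"ty":0,"tz":0.8,"gripper":1},
  ],
)

```text
t: 10.98
tcp_pos: [0.5372, -0.048, 0.0986]
ee_rot: [-0.202, 0.743, 0.585, 0.256]
wrist_force: [-0.5, 0.2, 3.0]
width: 0.0855
finger_force: 1.5
```

```bash
python3 st.py 10 12 14 16
python3 - <<'E'
from h import *
fs,ft=grab('side'),grab('top')
a=crop(fs,230,150,150,165,2.6,0);b=crop(ft,230,160,150,165,2.6,0); cv2.imwrite('pics/b4.png',np.hstack([a,b]))
E
```

```text
10.975 xf 7.7 y 46.8 zlow 44.6 [-0.5  0.2  3. ] [-0.27  0.15 -0.  ]
[([[66.0, 15.0], [61.0, -33.0], [16.0, -28.0], [21.0, 20.0]], array([41.1, -6.5]), 692)]
{'rx': -0.07, 'ry': -0.03, 'rz': 0.02, 'tx': 0.18, 'ty': -0.02, 'tz': 0.15}
{'rx': -0.07, 'ry': -0.03, 'rz': 0.02, 'tx': 0.34, 'ty': -0.02, 'tz': 0.27}
{'rx': -0.07, 'ry': -0.03, 'rz': 0.02, 'tx': 0.49, 'ty': -0.02, 'tz': 0.4}
{'rx': -0.07, 'ry': -0.03, 'rz': 0.02, 'tx': 0.65, 'ty': -0.02, 'tz': 0.52}
```

View pics/b4.png

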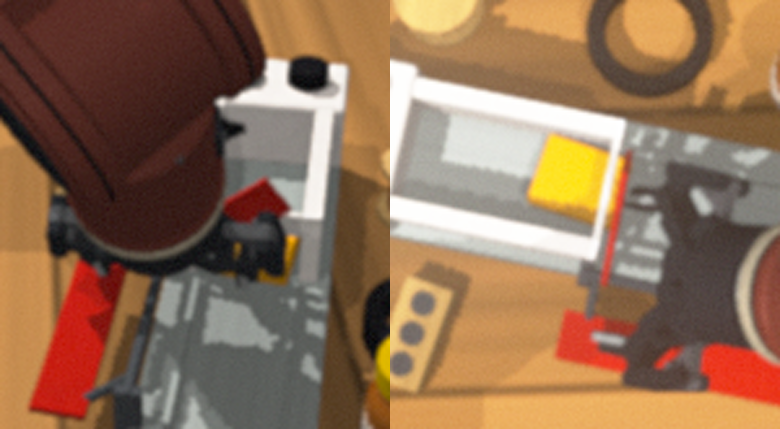

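The bar's front edge is at x ≈ 63, so its origin is at about 34, and it has yawed about 6°. It needs another 8 mm or so, pushed slightly further towards -y.

carry_out(
  moves=[
    {"rx":0,"ry":0,"rz":0,"tx":0,"ty":0.5,"tz":0,"gripper":1},
    {"rx":0,"ry":0,"rz":0,"tx":0.2,"ty":0.5,"tz":0.15,"gripper":1},
    {"rx":0,"ry":0,"rz":0,"tx":0.35,"ty":0.5,"tz":0.27,"gripper":1},
    {"rx":0,"ry":0,"rz":0,"tx":0.35,"ty":0.5,"tz":0.27,"gripper":1},
  ],
)

```text
t: 11.62
tcp_pos: [0.5433, -0.0454, 0.0987]
ee_rot: [-0.201, 0.743, 0.584, 0.256]
wrist_force: [0.0, -2.2, 3.7]
width: 0.0852
finger_force: 1.9
```

```bash
python3 st.py 14 16 18
```

```text
11.625 xf 11.7 y 41.5 zlow 44.7 [ 0.  -2.2  3.7] [-0.49  0.16 -0.02]
[([[71.0, 15.0], [66.0, -34.0], [16.0, -28.0], [21.0, 21.0]], array([43.4, -6.4]), 762)]
{'rx': -0.02, 'ry': 0.0, 'rz': 0.01, 'tx': 0.17, 'ty': -0.54, 'tz': 0.16}
{'rx': -0.02, 'ry': 0.0, 'rz': 0.01, 'tx': 0.33, 'ty': -0.54, 'tz': 0.28}
{'rx': -0.02, 'ry': 0.0, 'rz': 0.01, 'tx': 0.49, 'ty': -0.54, 'tz': 0.4}
```

carry_out(
  moves=[
    {"rx":0,"ry":0,"rz":0,"tx":0.17,"ty":0,"tz":0.14,"gripper":1},
    {"rx":0,"ry":0,"rz":0,"tx":0.33,"ty":0,"tz":0.26,"gripper":1},
    {"rx":0,"ry":0,"rz":0,"tx":0.33,"ty":0,"tz":0.26,"gripper":1},
  ],
)

```text
t: 12.05
tcp_pos: [0.5441, -0.0409, 0.0986]
ee_rot: [-0.202, 0.743, 0.584, 0.256]
wrist_force: [-0.5, -1.4, 3.4]
width: 0.0853
finger_force: 1.9
```

```bash
python3 st.py 18 20
```

```text
12.05 xf 16.2 y 41.8 zlow 44.6 [-0.5 -1.4  3.4] [-0.39  0.2   0.01]
[([[75.0, 15.0], [70.0, -33.0], [16.0, -27.0], [21.0, 21.0]], array([45.7, -5.9]), 835)]
{'rx': -0.06, 'ry': -0.01, 'rz': 0.02, 'tx': 0.14, 'ty': -0.52, 'tz': 0.12}
{'rx': -0.06, 'ry': -0.01, 'rz': 0.02, 'tx': 0.3, 'ty': -0.52, 'tz': 0.24}
```

The bar's front edge is at x = 70–75, so its origin is about 42 and its rear corner is about 10 mm past the mouth. I'll draw back level and then lift.

Run:
```python
from h import *
rows([pose(x,42,z) for x,z in((5,45),(-15,45),(-35,45),(-40,60),(-40,85),(-40,120),(-40,160),(-40,200))])
```

```text
{'rx': -0.06, 'ry': -0.01, 'rz': 0.02, 'tx': -0.85, 'ty': -0.02, 'tz': -0.72}
{'rx': -0.06, 'ry': -0.01, 'rz': 0.02, 'tx': -2.43, 'ty': -0.02, 'tz': -1.95}
{'rx': -0.06, 'ry': -0.01, 'rz': 0.02, 'tx': -4.0, 'ty': -0.03, 'tz': -3.19}
{'rx': -0.06, 'ry': -0.01, 'rz': 0.02, 'tx': -3.47, 'ty': -0.03, 'tz': -4.68}
{'rx': -0.06, 'ry': -0.01, 'rz': 0.02, 'tx': -1.93, 'ty': -0.03, 'tz': -6.65}
{'rx': -0.06, 'ry': -0.01, 'rz': 0.02, 'tx': 0.22, 'ty': -0.03, 'tz': -9.4}
{'rx': -0.06, 'ry': -0.01, 'rz': 0.02, 'tx': 2.68, 'ty': -0.03, 'tz': -12.55}
{'rx': -0.06, 'ry': -0.01, 'rz': 0.02, 'tx': 5.15, 'ty': -0.04, 'tz': -15.71}
```

carry_out(
  moves=[
    {"rx":0,"ry":0,"rz":0,"tx":-0.85,"ty":0,"tz":-0.7,"gripper":1},
    {"rx":0,"ry":0,"rz":0,"tx":-2.4,"ty":0,"tz":-1.95,"gripper":1},
    {"rx":0,"ry":0,"rz":0,"tx":-4,"ty":0,"tz":-3.2,"gripper":1},
    {"rx":0,"ry":0,"rz":0,"tx":-3.9,"ty":0,"tz":-3.9,"gripper":1},
    {"rx":0,"ry":0,"rz":0,"tx":-3.5,"ty":0,"tz":-4.7,"gripper":1},
    {"rx":0,"ry":0,"rz":0,"tx":-1.9,"ty":0,"tz":-6.7,"gripper":1},
    {"rx":0,"ry":0,"rz":0,"tx":0.2,"ty":0,"tz":-9.4,"gripper":1},
    {"rx":0,"ry":0,"rz":0,"tx":0,"ty":0,"tz":-14,"gripper":1},
    {"rx":0,"ry":0,"rz":0,"tx":0,"ty":0,"tz":-19,"gripper":1},
    {"rx":0,"ry":0,"rz":0,"tx":0,"ty":0,"tz":-24,"gripper":1},
    {"rx":0,"ry":0,"rz":0,"tx":0,"ty":0,"tz":-24,"gripper":1},
  ],
)

```text
t: 13.48
tcp_pos: [0.5094, -0.1879, 0.2909]
ee_rot: [-0.198, 0.744, 0.584, 0.257]
wrist_force: [0.3, 0.8, -0.9]
width: 0.0858
finger_force: 0.0
```

```bash
python3 st.py
python3 - <<'E'
from h import *
fs,ft=grab('side'),grab('top')
a=crop(fs,230,150,150,165,2.6,0);b=crop(ft,230,160,150,165,2.6,0); cv2.imwrite('pics/b5.png',np.hstack([a,b]))
E
```

```text
13.475 xf -134.8 y 40.8 zlow 236.8 [ 0.3  0.8 -0.9] [-0.63  0.18 -0.03]
[([[75.0, 16.0], [70.0, -33.0], [16.0, -27.0], [21.0, 22.0]], array([45.7, -5.6]), 836)]
```

View pics/b5.png

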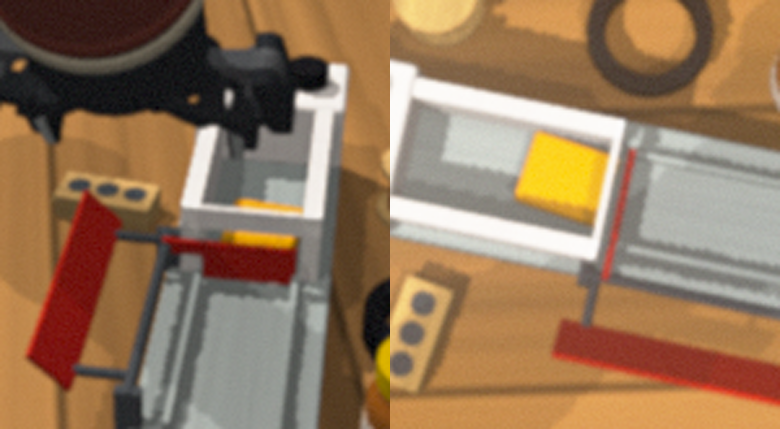

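The picture shows the flap shut, with the shutter across the mouth at side crop (250,260). The bar lies flat inside the chamber at top crop (565,175), and the arm is clear.

```bash
python3 -c "
from workcell import ctrl
print(ctrl.close_job())"
```

```text
the job is handed in; nothing more can be done
None
```

I fed the yellow bar into the chamber, with its origin at about x = 42 mm (measured from the top camera). The last picture showed the flap shut behind it and the arm clear. I handed the job in at about 13.6 s of the 46 s allowed; no verdict came back.

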